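# Unlatch the lockwire spool and put it on the scale

### The job

Turn the keeper knob on the blue spindle stand counter-clockwise (seen from above), by pushing its lever, until it clicks past its detent and stays open; then slide the copper wire spool up off the spindle and set it down, not dropped, standing flat and wholly on the pan of the spring scale, so that it can be weighed. Leave the keeper open and the other things on the shelf where they are.

Things in the scene. Friction and masses are not known exactly. Their poses are not given: they have to be found in the camera images.
- stand: Blue steel base plate, 100 x 190 x 12 mm, bolted down; origin at the centre of its underside, z up. On its +y half, at (0, +40) mm, an upright steel spindle of 16 mm diameter carries the spool; at (0, -35) mm is the upright axis of the keeper knob.
- keeper (a joint): Angle of the keeper knob in rad about its upright axis: 0 latched (red arm over the spool), growing counter-clockwise seen from above, end stop at 1.4 (open). A sprung detent resists up to about 0.7 rad (some 7 N at the lever ball), then snaps it on by itself to nearly 1.4; let go before the click, it springs back.
- knob_axis (a point): Black knurled knob, 38 mm diameter: the point on its upright axis at its top, 85 mm above the table.
- lever_ball (a point): Centre of the red ball (20 mm diameter) on top of the lever's upright steel pin (12 mm diameter, standing free from 50 to 92 mm above the table), 50 mm from the knob's axis; centre 97 mm above the table, moves with the knob. Seen from above the lever points 140 degrees counter-clockwise from the red arm.
- keeper_tip (a point): End of the red keeper arm, mid thickness, 56 mm above the table; turns with the knob. The arm is 14 mm wide, 8 mm thick, its underside 52 mm above the table; it reaches 64 mm from the knob axis and overlaps the rim of the spool when latched.
- spindle_top (a point): Centre of the top of the steel spindle, 66 mm above the table.
- spool: Loose spool wound with copper wire between two black flanges: 52 mm diameter (50 mm over the winding), 36 mm high, bore 21 mm, about 220 g. Origin at the centre of its underside, z along its axis. Starts on the spindle, underside 12 mm and top 48 mm above the table. Knob close by on the stand's -y side: close the fingers along the stand's x.
- spool_mid (a point): Centre of the spool, 18 mm above its underside.
- scale: Steel spring scale, 120 x 120 x 45 mm body, fixed, with a dial on its -x face and a round pan on top; origin at the centre of its underside.
- pan_top (a point): Centre of the top face of the scale's flat round pan (130 mm diameter), 74 mm above the table when empty; it sinks up to 12 mm on its spring (0.6 N per mm). z up.
- velocity_stack: Chrome trumpet, 72 mm wide at the mouth, 60 mm high, standing loose; origin under its centre. Leave alone.
- fitting: Brass inlet fitting, 28 mm diameter, 44 mm high, standing loose; origin under its centre. Leave alone.
- gauge_block: Gray plastic jet gauge block, 40 x 90 x 25 mm, loose; origin under its centre. Leave alone.
- screwdriver: Screwdriver lying loose on the shelf; origin under its middle. Leave alone.
- jet_jar: Amber jar, 50 mm diameter, 60 mm high, loose; origin under its centre. Leave alone.

How it is judged:
By the outcome, as a careful person would: the job done as asked, in the order asked, and still so for the second after the job is handed in, with the robot touching nothing.
It also fails if it takes over 59 s, if anything falls off the work surface, if the arm or the gripper's body presses on something with over 40 N, if the wrist force passes 120 N, or if a joint passes its speed limit or range.

### The arm

A 6-joint arm with a two-finger parallel gripper is mounted at the origin on the work surface. World frame = base frame: x ahead of the robot, y to its left, z up, the work surface at z = 0. Lengths are in m, angles in rad, forces in N, time in s.
With the tool pointing down it reaches from about 0.35 to 0.975 m from the base axis. Payload 4.9 kg.
Tool frame: the origin (TCP) lies at the very end of the fingers, on their centre line; the grasp point (between the pads) lies ctrl.grip_point_offset behind it (ctrl.grip_point_offset is the distance from the TCP to the grasp point, in m); z points along the fingers, y is the direction in which the jaws open and shut (so a half turn about z gives the same grasp; the last joint's range is limited). The gripper opens to 85 mm and grips with 20 to 120 N. Pads are 22 mm wide; open, the fingers measure 114 mm over their backs; the gripper's body (76 mm by 85 mm) begins 54 mm behind the grasp point. The pads swing forward as they close: fully open they stand 13 mm farther back than shut.
Start: joints at [-1.365, 0.053, 1.613, -0, 1.476, -0.119], TCP at [0.199, -0.592, 0.198] pointing down, gripper open.
Joint ranges: [-3.01, 3.01], [-1.01, 2.22], [0.06, 2.58], [-1.02, 4.17], [0.09, 2.62], [-3.14, 3.14]. Speed limits (rad/s): [2.57, 2.57, 3.14, 3.14, 3.14, 3.14].

### API

Orientations are given as a rotation vector (axis times angle).
In Python, from station import ctrl gives the robot as it stands. The module is installed in compiled form; this text tells all that it offers.
- The arm moves only by the shell command python3 -m creep 'ROWS' [FORCE]. ROWS is JSON, a list of rows, each a list of 5 numbers: the closure in counts, from 0 (fully open) to 255 (shut), then the shift along the tool's x, y, z in mm, then the turn about the tool's z in rad. A call has 1 to 12 rows; each row is the pose to reach, as a shift and turn from the pose commanded when the call began, along the tool's axes at that moment; what a row does not reach only later rows make up. A row lasts 1/12 s, in which the tool goes at most 41.7 mm and 7.16 degrees, less where a joint would pass 70% of its speed; a pose out of reach is approached as far as the arm can. A call with a gripper value outside its range is refused whole. The fingers move at their own pace and stop on an object; FORCE is the grip in N (left out, the last holds). Time passes only in rows, so rows that repeat a pose let the fingers close. It gives the time, the measured TCP pose, the force and the opening at its end, in the units of the state.
- ctrl.get_obs(): the state, without advancing time (a new reading comes with each control period).
- ctrl.get_image(name): name is "scene" or "side" or "wrist"; returns the picture (384x512x3 uint8, red, green, blue); there is no depth.
- ctrl.calibration(name): a dict with "fx", "fy", "cx", "cy" (pixels), "k1" (the pictures are not rectified: a ray, as slopes to the right and down, at radius r is drawn at 1 + k1 r^2 times it, then the intrinsics apply), "R" (3x3) and "t" (3): a world point X has camera coordinates R X + t. Camera axes: x right, y down, z forward; pixel columns grow to the right and rows downward; lengths in m; the calibration is good to about 2 mm. A picture is of the moment at which its call begins: read the wrist's pose just before it. calibration takes no time and is no camera call; for the wrist camera it gives the pose at the moment of the call.
- ctrl.finish_job(): hands the job in, once; it reports no verdict.
Trained networks look in the newest picture that a camera, given by its name, has taken for a name from the list of things; names that differ only in an ending like _2 or _b are one class to them, and where a whole thing is asked for, a point or a joint stands for the part that bears it (a point fixed in the world has none). Each returns a list of dicts, best first, with "conf" (0 to 1); they miss things now and then, are a little off and sometimes report something else, mostly with a low value. They report only what shows in the picture. A call takes as long as a camera call.
- ctrl.boxes_of(camera, label): "rect" ([left, top, width, height] in pixels, round what is visible of it).
- ctrl.outline_of(camera, label): "mask" (384x512 bool, what is visible of it) and "rect" ([left, top, width, height] in pixels, round what is visible of it).
The state is a dict: "t": time; "q": joint angles; "dq": joint speeds; "effort": joint torques, N m; "tool_pos": TCP position; "tool_rot": TCP orientation; "contact_force": force on the tool from outside, world axes, zero at the start; "wrist_torque": the same for the moment, N m; "opening": finger opening in m.
Only numpy, scipy, OpenCV 4.12 (cv2) and the standard library are available. Lean on these libraries where they do the work, as an engineer would, in place of code of your own. Each camera call takes 0.05 s, during which the arm holds its last target. There are 200 camera calls.

## Working session

There is one attempt and no reset: what is moved stays moved. The work goes in short steps, Python scripts to look and compute and a shell command to move; the robot and the scene stay as the last step left them, time stands still between calls to the robot, and variables do not carry over. Pictures are saved under pics/ and viewed, about 8 in all and at most 12, crops included, and the job is handed in when it is done.

```bash
mkdir -p pics; cat > h.py <<'E'
import numpy as np, cv2
from station import ctrl
from scipy.spatial.transform import Rotation as Ro
def ray(c,u,v):
    x=np.array([(u-c['cx'])/c['fx'],(v-c['cy'])/c['fy']]); p=x.copy()
    for _ in range(30): p=x/(1+c['k1']*(p@p))
    R=np.array(c['R']); d=R.T@np.r_[p,1]; return -R.T@np.array(c['t']), d
def at_z(c,u,v,z):
    o,d=ray(c,u,v); return o+d*(z-o[2])/d[2]
def px(c,X):
    p=np.array(c['R'])@np.array(X)+np.array(c['t']); s=p[:2]/p[2]; s=s*(1+c['k1']*(s@s))
    return np.array([c['fx']*s[0]+c['cx'],c['fy']*s[1]+c['cy']])
def save(n,f,crop=None,k=1):
    im=ctrl.get_image(n)[:,:,::-1]
    if crop: l,t,w,h=crop; im=im[t:t+h,l:l+w]
    cv2.imwrite('pics/'+f,cv2.resize(im,None,fx=k,fy=k)); return im
def tool():
    o=ctrl.get_obs(); return np.array(o['tool_pos']),Ro.from_rotvec(o['tool_rot']),o
E
python3 - <<'E'
from h import *
a=save('scene','a.png');b=save('side','b.png')
cv2.imwrite('pics/ab.png',cv2.resize(np.vstack([a,b]),None,fx=.78,fy=.78))
cv2.imwrite('pics/ab.png',np.hstack([cv2.resize(a,(400,300)),cv2.resize(b,(400,300))]))
p,R,o=tool();print(p,R.as_matrix().round(3),o['opening'],ctrl.grip_point_offset)
for n in('scene','side'):
  c=ctrl.calibration(n);print(n,-np.array(c['R']).T@np.array(c['t']),c['fx'])
  for l in('stand','lever_ball','keeper_tip','spindle_top','knob_axis','spool','pan_top','scale'):
    r=ctrl.boxes_of(n,l);print(l,[(np.round(q['rect']).astype(int).tolist(),round(q['conf'],2)) for q in r[:2]])
E
```

```text
[ 0.19927885 -0.59170954  0.19717696] [[ 0.948  0.319 -0.   ]
 [ 0.319 -0.948  0.002]
 [ 0.    -0.002 -1.   ]] 0.08548987415928905 0.0187
scene [ 1.30126655 -0.00157386  0.97307188] 367.99480566596816
stand [([293, 172, 31, 21], 0.33)]
lever_ball [([291, 175, 31, 18], 0.57)]
keeper_tip [([288, 174, 37, 23], 0.83)]
spindle_top [([284, 174, 60, 41], 0.72)]
knob_axis [([280, 173, 64, 39], 0.8), ([320, 180, 15, 17], 0.75)]
spool [([313, 179, 22, 18], 0.66)]
pan_top [([166, 149, 39, 31], 0.55), ([317, 177, 17, 19], 0.31)]
scale [([164, 152, 40, 44], 0.77), ([367, 181, 17, 20], 0.74)]
side [0.20432569 0.84906612 0.81937609] 360.5171744445594
stand [([221, 205, 45, 71], 0.68)]
lever_ball [([240, 207, 23, 36], 0.73)]
keeper_tip [([240, 205, 25, 41], 0.84)]
spindle_top [([225, 212, 42, 64], 0.56)]
knob_axis [([224, 208, 43, 71], 0.93), ([235, 156, 24, 14], 0.4)]
spool [([234, 242, 18, 25], 0.71)]
pan_top [([300, 154, 37, 21], 0.76), ([241, 207, 21, 39], 0.2)]
scale [([297, 153, 39, 41], 0.81)]
```

View pics/a.png

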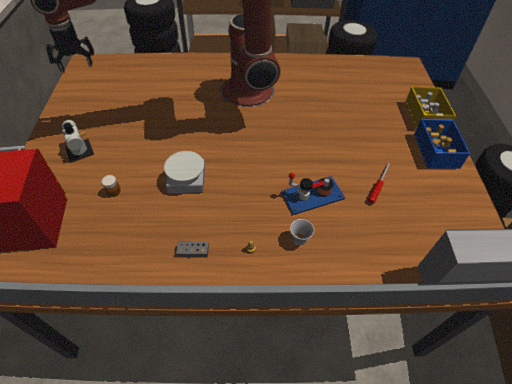

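View pics/b.png

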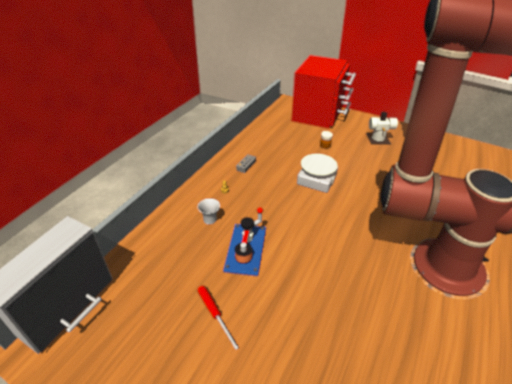

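The scene view shows the stand at about (313,195), with the red ball at (292,176), knob (306,183), spool (324,187) and pan (185,163). In the side view the ball is at (260,210), knob (247,223), spool (244,253) and pan (319,165). Next I triangulate these.

```bash
python3 - <<'E'
from h import *
S,D=ctrl.calibration('scene'),ctrl.calibration('side')
for n,s,d,z in(('ball',(292,176),(260,210),.097),('knob',(306,182),(247,222),.085),('tip',(329,183),(243,240),.056),('spool',(324,187),(244,253),.04),('pan',(185,163),(319,165),.074)):
  print(n,at_z(S,*s,z).round(3),at_z(D,*d,z).round(3))
for n in('scene','side'):
  im=ctrl.get_image(n);hsv=cv2.cvtColor(im,cv2.COLOR_RGB2HSV)
  l,t,w,h=(270,165,80,55) if n=='scene' else (210,195,70,90)
  m=np.zeros(im.shape[:2],np.uint8);m[t:t+h,l:l+w]=cv2.inRange(hsv,(100,120,50),(130,255,255))[t:t+h,l:l+w]
  hull=cv2.convexHull(cv2.findNonZero(m)); c=ctrl.calibration(n)
  P=np.array([at_z(c,*p,.012)[:2] for p in hull[:,0]]).astype(np.float32)
  print('plate',n,cv2.minAreaRect(P))
a=ctrl.get_image('scene')[160:220,265:355,::-1];b=ctrl.get_image('side')[195:285,205:285,::-1]
cv2.imwrite('pics/c.png',np.hstack([cv2.resize(a,(450,450*60//90),interpolation=2)[:300],cv2.resize(b,(300,300),interpolation=2)]))
E
```

```text
ball [0.562 0.142 0.097] [0.562 0.138 0.097]
knob [0.576 0.186 0.085] [0.578 0.19  0.085]
tip [0.556 0.267 0.056] [0.567 0.235 0.056]
spool [0.56  0.252 0.04 ] [0.548 0.264 0.04 ]
pan [ 0.489 -0.202  0.074] [ 0.496 -0.198  0.074]
plate scene ((0.5684452652931213, 0.2184988111257553), (0.10013746470212936, 0.1876297891139984), 19.887178421020508)
plate side ((0.5661486387252808, 0.2235272079706192), (0.09489795565605164, 0.18629023432731628), 20.009767532348633)
```

View pics/c.png

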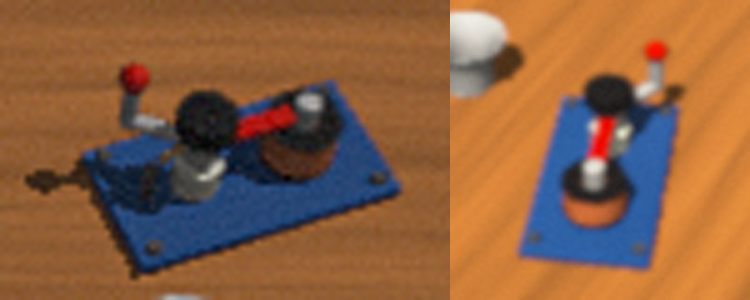

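The plate's minimum-area rectangle gives yaw 20°. Knob, ball and spool all agree with it within a few mm. My working points are stand (0.567, 0.221), knob (0.579, 0.188), spindle (0.553, 0.259) and pan (0.492, -0.200). Now I work out the pre-push offset.

```bash
cat >> h.py <<'E'
def off(T):
    p,R,o=tool(); print('off mm',(R.inv().apply(np.array(T)-p)*1000).round(1),'tcp',p.round(4),'yaw x',np.degrees(np.arctan2(*R.as_matrix()[1::-1,0])).round(1))
E
python3 - <<'E'
from h import *
p,R,o=tool();M=R.as_matrix();k=np.array([.579,.188,.085])
T=k+M[:,0]*-.065+M[:,1]*.046;T[2]=.16;print(T);off(T)
E
```

```text
[0.53207888 0.12366176 0.16      ]
off mm [ 543.7 -572.4   38.3] tcp [ 0.1994 -0.5923  0.1983] yaw x 18.6
```

```bash
T='[255,544,-572,0,0]'; python3 -m creep '[[255,272,-286,0,0],[255,272,-286,0,0],[255,272,-286,0,0],[255,272,-286,0,0],[255,272,-286,0,0],[255,272,-286,0,0],[255,272,-286,0,0],[255,272,-286,0,0],[255,272,-286,0,0],[255,272,-286,0,0],[255,272,-286,0,0],[255,272,-286,0,0]]' 40
python3 -m creep '[[255,272,-286,0,0],[255,272,-286,0,0],[255,272,-286,0,0],[255,272,-286,0,0],[255,272,-286,0,0],[255,272,-286,0,0],[255,272,-286,0,0],[255,272,-286,0,0],[255,272,-286,0,0],[255,272,-286,0,0],[255,272,-286,0,0],[255,272,-286,0,0]]'
python3 - <<'E'
from h import *
save('wrist','w1.png')
T=[.532,.124,.16];off(T)
c=ctrl.calibration('wrist')
for n,X in dict(ball=(.562,.141,.097),knob=(.579,.188,.085),spindle=(.553,.259,.066),pan=(.492,-.2,.074)).items(): print(n,px(c,X).round(0))
for l in('lever_ball','knob_axis','spool','pan_top'):
  print(l,[(np.round(q['rect']).astype(int).tolist(),round(q['conf'],2)) for q in ctrl.boxes_of('wrist',l)[:2]])
E
```

```text
t: 2.1
tool_pos: [0.3663, -0.2338, 0.1986]
tool_rot: [3.099, 0.512, 0.0]
contact_force: [-0.3, -0.3, -0.6]
opening: 0.0002
t: 3.1
tool_pos: [0.533, 0.1228, 0.1978]
tool_rot: [3.1, 0.508, -0.002]
contact_force: [0.8, -0.5, 0.6]
opening: 0.0
off mm [-0.  -2.1 37.9] tcp [0.5327 0.1221 0.1979] yaw x 18.5
ball [253. 141.]
knob [207. 103.]
spindle [129. 104.]
pan [521. 294.]
lever_ball [([146, 79, 121, 78], 0.79)]
knob_axis [([94, 53, 184, 101], 0.6)]
spool [([113, 77, 62, 54], 0.81)]
pan_top []
```

View pics/w1.png

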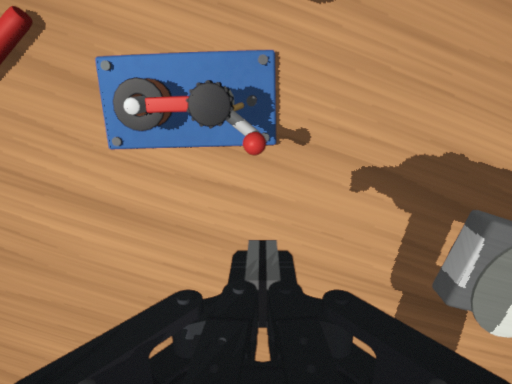

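The wrist view matches the prediction to about 2 px: ball (255,143), knob (209,103), spindle (132,105). Next I descend beside the lever and push along tool x.

```bash
python3 -m creep '[[255,0,0,40,0],[255,0,0,80,0],[255,0,0,110,0],[255,0,0,123,0],[255,0,0,123,0],[255,0,0,123,0]]'
python3 -m creep '[[255,5,0,0,0],[255,10,0,0,0],[255,15,0,0,0],[255,20,0,0,0],[255,24,0,0,0],[255,28,0,0,0],[255,32,0,0,0],[255,35,0,0,0],[255,38,0,0,0],[255,41,0,0,0],[255,44,0,0,0],[255,46,0,0,0]]'
```

```text
t: 3.85
tool_pos: [0.5327, 0.1229, 0.0759]
tool_rot: [3.1, 0.507, 0.0]
contact_force: [0.0, 1.4, 0.7]
opening: 0.0001
t: 4.85
tool_pos: [0.5764, 0.1382, 0.0753]
tool_rot: [-3.1, -0.508, 0.0]
contact_force: [-0.6, 0.6, -0.5]
opening: -0.0001
```

```bash
python3 -m creep '[[255,2,0,0,0],[255,4,0,0,0],[255,6,0,0,0],[255,8,0,0,0],[255,8,0,0,0],[255,8,0,0,0]]'
python3 - <<'E'
from h import *
save('wrist','w2.png',(100,0,412,384))
c=ctrl.calibration('wrist')
print(px(c,(.622,.163,.097)),tool()[0])
E
```

```text
t: 5.35
tool_pos: [0.5837, 0.1406, 0.0753]
tool_rot: [-3.1, -0.508, 0.0]
contact_force: [0.7, -1.0, -0.5]
opening: 0.0001
[245.34740536 164.05831286] [0.58361666 0.14062929 0.07526817]
```

View pics/w2.png

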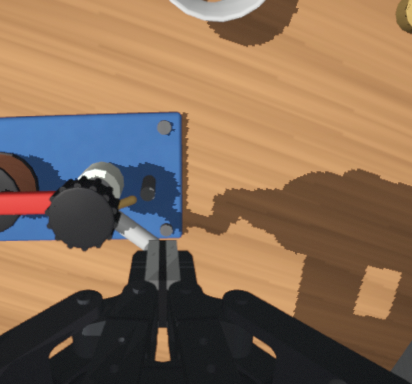

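The finger apparently slipped past the outside of the ball: the red arm is still latched and the lever still points to latched. I lift, back off and look.

```bash
python3 -m creep '[[255,0,0,-20,0],[255,0,0,-40,0],[255,0,0,-60,0],[255,-40,0,-60,0],[255,-70,0,-60,0],[255,-90,0,-60,0],[255,-90,0,-60,0]]'
python3 - <<'E'
from h import *
w=save('wrist','w3.png');s=ctrl.get_image('side')[195:285,205:285,::-1]
cv2.imwrite('pics/w3.png',np.hstack([w,cv2.resize(s,(288,384)) ]))
c=ctrl.calibration('wrist');
hsv=cv2.cvtColor(w,cv2.COLOR_BGR2HSV);m=cv2.inRange(hsv,(0,180,80),(6,255,255))|cv2.inRange(hsv,(174,180,80),(180,255,255))
n,l,st,ce=cv2.connectedComponentsWithStats(m)
for i in range(1,n):
  if st[i,4]>60: print(st[i],ce[i].round(1),at_z(c,*ce[i],.097).round(4))
b=px(c,(.562,.141,.097));k=px(c,(.579,.188,.085));print('pred',b,k);p,R,o=tool();print(p,R.as_matrix()[:,0],R.as_matrix()[:,1],px(c,p))
E
```

```text
t: 5.98
tool_pos: [0.4953, 0.1113, 0.1347]
tool_rot: [3.1, 0.507, -0.003]
contact_force: [1.1, 0.1, -0.0]
opening: -0.0001
[116  61  52   5  93] [142.7  63.1] [0.5628 0.2124 0.097 ]
[239  83  29  31 642] [253.5  98.1] [0.5642 0.1408 0.097 ]
pred [252.02694269 101.29000745] [191.41652069  51.14528772]
[0.49821529 0.11183648 0.13551702] [0.94782592 0.31878657 0.00107566] [ 3.18786588e-01 -9.47826506e-01  1.59331615e-04] [263.65631839 227.9895947 ]
```

View pics/w3.png

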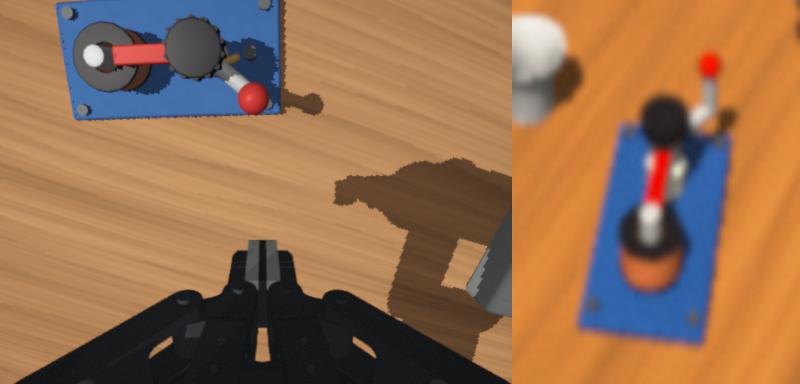

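The ball is at (0.564, 0.141) and the keeper is still latched. The closed pads are only about 18 mm wide, so I was too far outboard. I retry with a small gap as a notch, centred on the ball, following its arc.

```bash
python3 -m creep '[[225,0,-7,30,0],[225,0,-7,55,0],[225,0,-7,61,0],[225,25,-7,61,0],[225,38,-7,61,0],[225,44,-7,61,0],[225,48,-7,61,0],[225,48,-7,61,0]]' 40
python3 - <<'E'
from h import *
off([.564,.141,.075]);print(tool()[2]['contact_force'],tool()[2]['opening'])
E
```

```text
t: 6.75
tool_pos: [0.5427, 0.134, 0.0749]
tool_rot: [3.1, 0.508, 0.001]
contact_force: [-0.9, -0.8, 0.3]
opening: 0.0104
off mm [22.4  0.2 -0.1] tcp [0.5427 0.134  0.0749] yaw x 18.6
[-0.85346679 -0.84353718  0.34781265] 0.01036683241443484
```

```bash
python3 -m creep '[[225,3,0,0,0],[225,7,3,0,0],[225,11,5,0,0],[225,15,7,0,0],[225,19,8,0,0],[225,23,10,0,0],[225,27,10,0,0],[225,31,11,0,0]]'; python3 -m creep '[[225,4,0,0,0],[225,8,0,0,0],[225,12,-1,0,0],[225,15,-2,0,0],[225,17,-2,0,0],[225,17,-2,0,0]]'
python3 - <<'E'
from h import *
w=save('wrist','w4.png')
w=ctrl.get_image('side')[195:285,205:285,::-1]
cv2.imwrite('pics/w4.png',np.hstack([cv2.imread('pics/w4.png'),cv2.resize(w,(288,384)) ]))
E
```

```text
t: 7.42
tool_pos: [0.5749, 0.1334, 0.0743]
tool_rot: [-3.1, -0.508, 0.0]
contact_force: [0.1, -0.4, -0.5]
opening: 0.0102
t: 7.92
tool_pos: [0.5903, 0.1409, 0.0743]
tool_rot: [-3.1, -0.508, -0.0]
contact_force: [-0.8, -0.1, 0.8]
opening: 0.0104
```

View pics/w4.png

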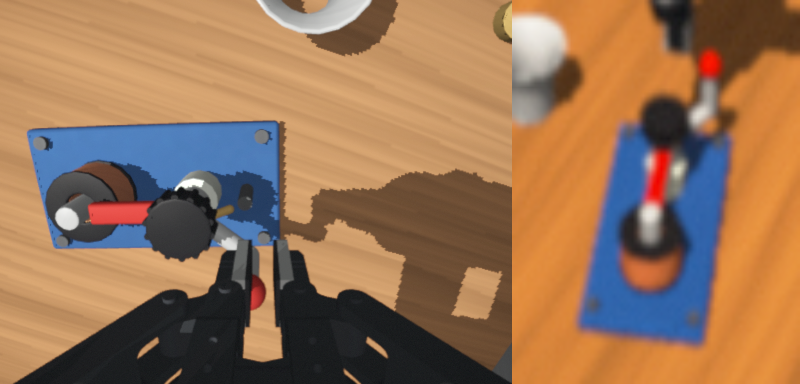

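The keeper is still latched, with the ball seen behind and between the fingers. I check where the fingertips really lie.

```bash
python3 - <<'E'
from h import *
p,R,o=tool();
for n in('side','scene','wrist'):
  c=ctrl.calibration(n);print(n,'tcp',px(c,p),'ball',px(c,(.564,.141,.097)),'ball floor',px(c,(.564,.141,.05)),'knob',px(c,(.579,.188,.085)))
c=ctrl.calibration('side')
print('in crop scaled', (px(c,p)-[205,195])*[288/80,384/90]+[512,0])
a=ctrl.get_image('side')[165:245,215:300,::-1];b=ctrl.get_image('scene')[135:215,260:345,::-1]
cv2.imwrite('pics/d.png',np.hstack([cv2.resize(x,(400,376),interpolation=2) for x in(a,b)]))
E
```

```text
side tcp [251.51946211 213.18203723] ball [259.11149342 210.38783541] ball floor [258.9706991  221.76444734] knob [247.11361008 221.36268801]
scene tcp [291.62788273 187.45755239] ball [291.84703716 176.41383432] ball floor [290.37255477 185.81313566] knob [306.77703523 182.65704961]
wrist tcp [263.62141475 227.95215677] ball [248.04995688 286.42781291] ball floor [250.85166035 245.8567958 ] knob [176.10983114 228.07440192]
in crop scaled [679.47006361  77.57669219]
```

View pics/d.png

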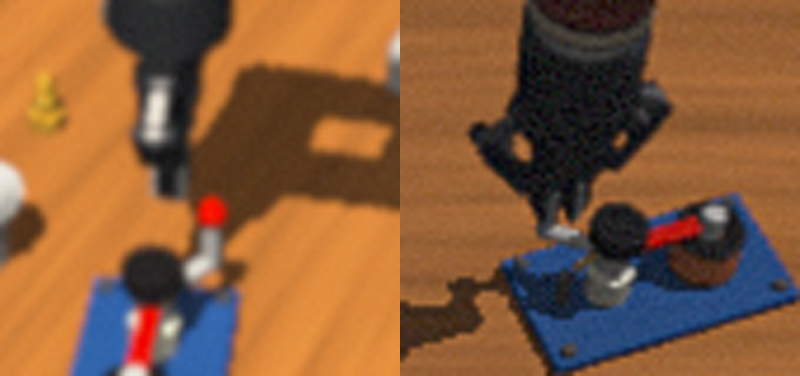

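```bash
python3 - <<'E'
from h import *
p,R,o=tool()
A=np.zeros((3,3));b=np.zeros(3)
for n,u in(('side',(251.5,206)),('scene',(291,184)),):
  c=ctrl.calibration(n);O,d=ray(c,*u);d/=np.linalg.norm(d);P=np.eye(3)-np.outer(d,d);A+=P;b+=P@O
X=np.linalg.solve(A,b);print('tip',X,'tcp',p)
for dz in(0,.01,.02,.03,.04):
  print(dz,[px(ctrl.calibration(n),p+[0,0,dz]).round(1) for n in('side','scene','wrist')])
for q in((-.01,.02),(0,.02),(.01,.02),(-.011,0)): print(q,px(ctrl.calibration('wrist'),p+R.apply([q[0],0,0])+[0,0,q[1]]).round(1))
E
```

```text
tip [0.59362981 0.13552158 0.09712802] tcp [0.58978711 0.14063572 0.07425081]
0 [array([251.6, 213.2]), array([291.6, 187.4]), array([263.6, 228. ])]
0.01 [array([251.6, 210.7]), array([291.9, 185.4]), array([263.7, 235.5])]
0.02 [array([251.5, 208.3]), array([292.2, 183.4]), array([263.8, 243.9])]
0.03 [array([251.5, 205.8]), array([292.6, 181.3]), array([263.9, 253.3])]
0.04 [array([251.5, 203.3]), array([292.9, 179.3]), array([264. , 263.7])]
(-0.01, 0.02) [263.8 260.6]
(0, 0.02) [263.8 243.9]
(0.01, 0.02) [263.8 226.6]
(-0.011, 0) [263.6 244.8]
```

All three cameras put the real fingertip about 20–25 mm above the reported TCP. That means the fingers skimmed over the ball both times. I retreat and come back with the reported z at about 0.050, which stays above the 50 mm lever arm whichever height is right.

```bash
python3 -m creep '[[225,0,0,-35,0],[225,-35,-5,-40,0],[225,-65,-9,-40,0],[225,-75,-9,-40,0],[225,-75,-9,-5,0],[225,-75,-9,20,0],[225,-75,-9,22,0],[225,-75,-9,22,0],[225,-60,-9,22,0],[225,-52,-9,22,0],[225,-49,-9,22,0],[225,-49,-9,22,0]]'
python3 - <<'E'
from h import *
off([.564,.141,.075]);print(tool()[2]['contact_force'])
p=tool()[0]
for n in('side','scene'): print(px(ctrl.calibration(n),p+[0,0,.022]))
a=ctrl.get_image('side')[165:245,215:300,::-1];b=ctrl.get_image('scene')[135:215,260:345,::-1]
cv2.imwrite('pics/e.png',np.hstack([cv2.resize(x,(400,376),interpolation=2) for x in(a,b)]))
E
```

```text
t: 9.12
tool_pos: [0.5423, 0.1337, 0.0539]
tool_rot: [3.1, 0.508, 0.003]
contact_force: [-0.7, -0.1, 0.4]
opening: 0.0103
off mm [ 22.9   0.  -21. ] tcp [0.5423 0.1337 0.0539] yaw x 18.6
[-0.67529694 -0.11395013  0.41820632]
[266.58129902 216.42003318]
[288.41059236 175.44740591]
```

View pics/e.png

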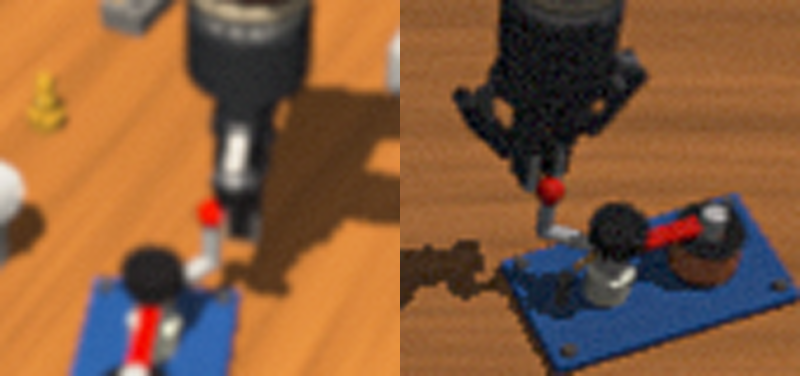

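The offset is confirmed: the fingertip appears where TCP + 22 mm projects (267,216), now beside the pin. I push along the arc.

```bash
python3 -m creep '[[225,3,0,0,0],[225,7,3,0,0],[225,11,5,0,0],[225,15,7,0,0],[225,19,8,0,0],[225,23,10,0,0],[225,27,10,0,0],[225,30,11,0,0]]'; python3 -m creep '[[225,4,0,0,0],[225,8,0,0,0],[225,12,-1,0,0],[225,15,-2,0,0],[225,17,-2,0,0],[225,17,-2,0,0]]'
python3 - <<'E'
from h import *
w=ctrl.get_image('wrist')[:,:,::-1]; cv2.imwrite('pics/f.png',w)
hsv=cv2.cvtColor(w,cv2.COLOR_BGR2HSV);m=cv2.inRange(hsv,(0,180,80),(6,255,255))|cv2.inRange(hsv,(174,180,80),(180,255,255))
n,l,st,ce=cv2.connectedComponentsWithStats(m);c=ctrl.calibration('wrist')
for i in range(1,n):
  if st[i,4]>40: print(st[i],at_z(c,*ce[i],.097).round(3),at_z(c,*ce[i],.056).round(3))
E
```

```text
t: 9.88
tool_pos: [0.5704, 0.1313, 0.051]
tool_rot: [3.098, 0.508, -0.009]
contact_force: [-4.1, -3.6, -0.8]
opening: 0.0099
t: 10.38
tool_pos: [0.5889, 0.1406, 0.0528]
tool_rot: [-3.1, -0.508, -0.002]
contact_force: [-0.1, 0.6, 0.4]
opening: 0.0106
[ 219  167   44   46 1149] [0.622 0.161 0.097] [0.609 0.159 0.056]
[175 277  13  15  98] [0.569 0.174 0.097] [0.538 0.176 0.056]
```

The ball is now at (0.622, 0.161), exactly the predicted open position, so it clicked past the detent. I back away, rise and head for the spool.

```bash
python3 -m creep '[[225,-20,0,0,0],[225,-40,0,0,0],[225,-40,0,-40,0],[225,-40,0,-80,0],[225,-40,0,-120,0],[225,-40,0,-140,0],[0,-40,0,-140,0]]'
python3 - <<'E'
from h import *
p,R,o=tool();print(np.round(o['q'],2));T=[.554,.258,p[2]];off(T)
w=save('wrist','g.png');c=ctrl.calibration('wrist')
for l in('spool','spindle_top'):
  print(l,[(np.round(q['rect']).astype(int).tolist(),round(q['conf'],2)) for q in ctrl.outline_of('wrist',l)[:2]])
print(px(c,(.554,.258,.066)),px(c,(.554,.258,.048)))
E
```

```text
t: 11.02
tool_pos: [0.5539, 0.1278, 0.2003]
tool_rot: [3.1, 0.508, 0.02]
contact_force: [1.0, -0.7, 1.3]
opening: 0.0208
[ 0.1  -0.09  1.75  0.    1.47  1.34]
off mm [  41.7 -123.4    0.2] tcp [0.5539 0.1278 0.2003] yaw x 18.6
spool [([114, 101, 61, 55], 0.9)]
spindle_top [([98, 73, 178, 119], 0.56)]
[131.11631714 127.21277608] [137.99511761 124.98238356]
```

View pics/g.png

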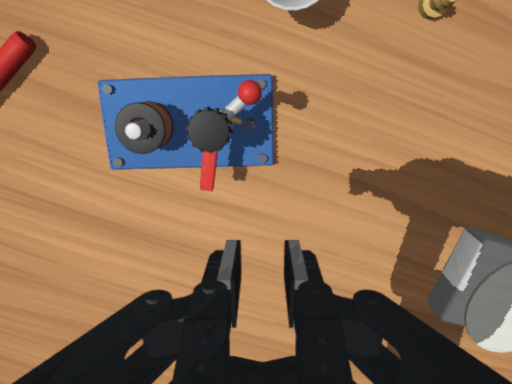

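The view shows the keeper arm swung clear at (207,170), the ball at (250,92) and the spool centre near (139,128). I move over the spool and turn the jaws along stand x.

```bash
python3 -m creep '[[0,40,-122,0,-1.595],[0,40,-122,0,-1.595],[0,40,-122,0,-1.595],[0,40,-122,0,-1.595],[0,40,-122,0,-1.595],[0,40,-122,0,-1.595],[0,40,-122,0,-1.595],[0,40,-122,0,-1.595],[0,40,-122,0,-1.595],[0,40,-122,0,-1.595],[0,40,-122,0,-1.595],[0,40,-122,0,-1.595]]' 
python3 -m creep '[[0,0,0,0,-0.16],[0,0,0,0,-0.16],[0,0,0,0,-0.16]]'
python3 - <<'E'
from h import *
p,R,o=tool();off([.553,.256,.1]);c=ctrl.calibration('wrist');w=save('wrist','i.png')
print(px(c,(.553,.256,.066)),px(c,(.553,.256,.048)),px(c,p))
for l in('spool','spindle_top'):
  print(l,[(np.round(q['rect']).astype(int).tolist(),round(q['conf'],2)) for q in ctrl.outline_of('wrist',l)[:2]])
E
```

```text
t: 12.17
tool_pos: [0.5476, 0.2552, 0.189]
tool_rot: [-1.913, -2.489, 0.007]
contact_force: [0.1, 0.7, -0.6]
opening: 0.0851
t: 12.42
tool_pos: [0.5477, 0.2552, 0.1892]
tool_rot: [-1.715, -2.628, 0.006]
contact_force: [-0.7, -0.3, -0.2]
opening: 0.0853
off mm [-1.4  5.6 89.2] tcp [0.5477 0.2552 0.1892] yaw x 113.7
[268.31411492 175.66669319] [268.10347175 170.83911284] [261.92355    229.55025425]
spool [([242, 140, 56, 55], 0.8)]
spindle_top [([205, 107, 115, 205], 0.87)]
```

```bash
python3 -m creep '[[0,0,6,30,0.065],[0,0,6,60,0.065],[0,0,6,85,0.065],[0,0,6,90,0.065],[0,0,6,90,0.065]]'
python3 - <<'E'
from h import *
p,R,o=tool();off([.553,.256,-.008]);c=ctrl.calibration('wrist');w=save('wrist','j.png')
print(px(c,(.553,.256,.066)),px(c,(.553,.256,.048)))
for l in('spool',):
  print(l,[(np.round(q['rect']).astype(int).tolist(),round(q['conf'],2)) for q in ctrl.outline_of('wrist',l)[:2]])
E
```

```text
t: 12.98
tool_pos: [0.5525, 0.2574, 0.0991]
tool_rot: [-1.801, -2.57, 0.008]
contact_force: [-1.1, 0.6, 0.3]
opening: 0.0853
off mm [ -1.5   0.7 107.1] tcp [0.5525 0.2574 0.0991] yaw x 110.0
[262.44592532 210.90587121] [262.60740937 201.85400219]
spool [([227, 155, 73, 76], 0.83)]
```

View pics/j.png

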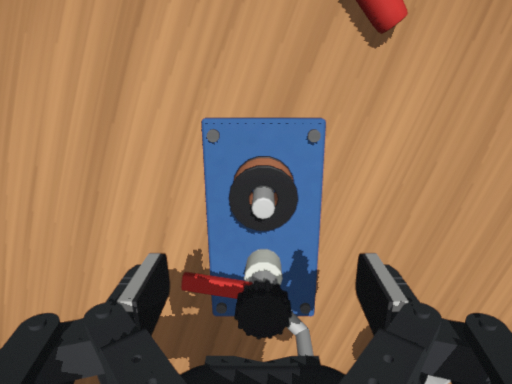

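The wrist view shows the spool at (263,198), centred between the open fingers, with the knob below at (263,310) and the lever and arm clear. I descend with small corrections and check the force.

```bash
python3 -m creep '[[0,2,1,30,0],[0,2,1,55,0],[0,2,1,75,0],[0,2,1,87,0],[0,2,1,92,0],[0,2,1,92,0]]'
python3 -m creep '[[0,0,0,4,0],[0,0,0,8,0],[0,0,0,12,0],[0,0,0,15,0],[0,0,0,15,0]]'
python3 - <<'E'
from h import *
off([.5525,.258,-.008])
p=tool()[0]
a=ctrl.get_image('side')[185:275,205:285,::-1];b=ctrl.get_image('scene')[150:215,270:350,::-1]
cv2.imwrite('pics/k.png',np.hstack([cv2.resize(x,(400,376),interpolation=2) for x in(a,b)]))
E
```

```text
t: 13.58
tool_pos: [0.5552, 0.2603, 0.0107]
tool_rot: [1.802, 2.573, 0.0]
contact_force: [-1.4, -0.0, 0.5]
opening: 0.0853
t: 14.0
tool_pos: [0.5545, 0.2601, -0.0052]
tool_rot: [-1.802, -2.573, 0.001]
contact_force: [-0.2, -0.1, -0.4]
opening: 0.0855
off mm [-1.3 -2.6  2.8] tcp [ 0.5545  0.2601 -0.0052] yaw x 110.0
```

```bash
python3 -m creep '[[0,0,-2,0,0],[60,0,-2,0,0],[100,0,-2,0,0],[130,0,-2,0,0],[255,0,-2,0,0],[255,0,-2,0,0],[255,0,-2,0,0],[255,0,-2,0,0]]' 40
```

```text
t: 14.77
tool_pos: [0.5532, 0.2596, -0.0041]
tool_rot: [1.802, 2.573, 0.0]
contact_force: [-3.2, -0.9, 5.4]
opening: 0.0498
```

The grip closed at 49.8 mm, on the winding, with low side force. I lift slowly along the spindle.

```bash
python3 -m creep '[[255,0,0,-5,0],[255,0,0,-10,0],[255,0,0,-16,0],[255,0,0,-22,0],[255,0,0,-28,0],[255,0,0,-34,0],[255,0,0,-40,0],[255,0,0,-47,0],[255,0,0,-54,0],[255,0,0,-61,0],[255,0,0,-70,0],[255,0,0,-80,0]]'
python3 -m creep '[[255,0,0,-20,0],[255,0,0,-40,0],[255,0,0,-55,0],[255,0,0,-60,0],[255,0,0,-60,0]]'
python3 - <<'E'
from h import *
p,R,o=tool();off([.492,-.2,p[2]]);print(o['contact_force'],o['q'])
c=ctrl.calibration('scene');im=ctrl.get_image('scene')[:,:,::-1]
for n,f in(('scene',(.492,-.2)),('side',(.492,-.2))):
  c=ctrl.calibration(n)
  m=ctrl.outline_of(n,'pan_top') or ctrl.outline_of(n,'scale')
  im=cv2.cvtColor(ctrl.get_image(n),cv2.COLOR_RGB2GRAY)
  print(n,'pred circle bbox',[px(c,np.r_[f[0]+.065*np.cos(t),f[1]+.065*np.sin(t),.074]).round(1).tolist() for t in(0,1.57,3.14,4.71)],[ (np.round(q['rect']).tolist(),round(q['conf'],2)) for q in m])
  hsv=cv2.cvtColor(ctrl.get_image(n),cv2.COLOR_RGB2HSV)
  u=px(c,(f[0],f[1],.074)).astype(int);print('hsv',hsv[u[1],u[0]])
  b=cv2.inRange(hsv,(0,0,150),(180,60,255));n_,l,st,ce=cv2.connectedComponentsWithStats(b);i=l[u[1],u[0]];print('blob',st[i],ce[i],at_z(c,*ce[i],.074))
E
```

```text
t: 15.77
tool_pos: [0.5528, 0.2595, 0.0759]
tool_rot: [-1.802, -2.573, 0.001]
contact_force: [0.1, 0.1, -3.2]
opening: 0.0492
t: 16.18
tool_pos: [0.5544, 0.2601, 0.1381]
tool_rot: [1.8, 2.571, 0.006]
contact_force: [0.1, 0.9, -2.0]
opening: 0.0496
off mm [-411.  -216.    -0.9] tcp [0.5544 0.2601 0.1381] yaw x 110.0
[ 0.13909919  0.85612942 -1.99730907] [ 3.17128734e-01  6.33331941e-02  1.70402634e+00  3.42041520e-05
  1.36978222e+00 -3.19116762e-02]
scene pred circle bbox [[183.5, 178.9], [205.4, 163.7], [187.7, 149.3], [165.9, 163.5]] [([166.0, 154.0, 41.0, 25.0], 0.92)]
hsv [ 26  23 189]
blob [164 151  40  34 999] [184.81581582 166.31431431] [ 0.50381191 -0.20139958  0.074     ]
side pred circle bbox [[303.6, 160.2], [314.0, 174.6], [337.6, 170.1], [326.3, 156.3]] [([198.0, 199.0, 19.0, 25.0], 0.23)]
hsv [ 28  14 249]
blob [ 298  154   39   38 1041] [317.03458213 171.22862632] [ 0.48939312 -0.15869176  0.074     ]
```

The spool is held, with about 2–3 N of weight on the wrist and its bottom at z ≈ 0.154. The pan estimate agrees with the outline in the scene view. I carry it over.

```bash
python3 -m creep '[[255,-10,-5,0,0],[255,-35,-18,0,0],[255,-65,-34,0,0],[255,-97,-51,0,0],[255,-130,-68,0,0],[255,-163,-86,0,0],[255,-196,-103,0,0],[255,-229,-120,0,0],[255,-262,-138,0,0],[255,-295,-155,0,0],[255,-325,-171,0,0],[255,-350,-184,0,0]]'
python3 -m creep '[[255,-25,-13,0,0],[255,-42,-22,0,0],[255,-53,-28,0,0],[255,-61,-32,0,0],[255,-61,-32,0,0],[255,-61,-32,0,0]]'
python3 - <<'E'
from h import *
p,R,o=tool();off([.492,-.202,p[2]-.06]);print(o['contact_force'],o['opening'],R.as_matrix()[:,2])
c=ctrl.calibration('wrist')
m=ctrl.get_image('wrist')
for l in('pan_top','spool'):
  print(l,[(np.round(q['rect']).astype(int).tolist(),round(q['conf'],2)) for q in ctrl.boxes_of('wrist',l)[:2]])
print([px(c,np.r_[.492+.065*np.cos(t),-.2+.065*np.sin(t),.074]).round(1).tolist() for t in np.arange(0,6.28,.785)])
cv2.imwrite('pics/l.png',m[:,:,::-1])
E
```

```text
t: 17.53
tool_pos: [0.4985, -0.1351, 0.1352]
tool_rot: [1.804, 2.572, -0.001]
contact_force: [0.1, -0.3, -2.3]
opening: 0.0494
t: 18.03
tool_pos: [0.4905, -0.2001, 0.1351]
tool_rot: [-1.802, -2.573, -0.001]
contact_force: [-0.5, 0.6, -2.1]
opening: 0.0496
off mm [-2.3  0.8 60. ] tcp [ 0.4905 -0.2001  0.1351] yaw x 110.0
[-0.54711552  0.57017386 -2.12831285] 0.049562535822809145 [-2.04624393e-04  8.01938470e-04 -9.99999658e-01]
pan_top [([184, 118, 169, 133], 0.63)]
spool [([204, 202, 117, 127], 0.94)]
[[341.8, 222.9], [344.0, 161.0], [295.8, 114.4], [225.6, 117.4], [182.1, 167.7], [189.5, 228.8], [236.8, 266.3], [297.3, 264.1]]
```

View pics/l.png

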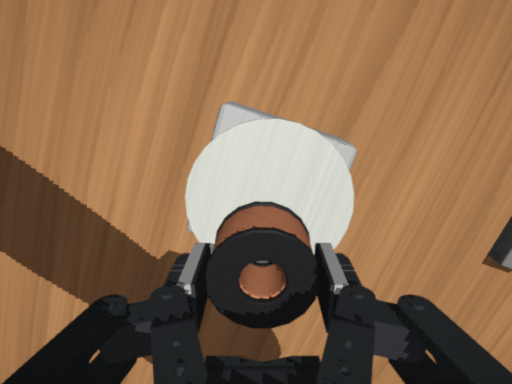

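The picture shows the pan centred at about (268,200) and the held spool over it at (262,278). The pan sits about 4–5 mm off my estimate, so I shift and lower.

```bash
python3 -m creep '[[255,-4,5,15,0],[255,-4,5,35,0],[255,-4,5,52,0],[255,-4,5,63,0],[255,-4,5,69,0],[255,-4,5,70,0],[255,-4,5,70,0]]'
python3 -m creep '[[255,0,0,2,0],[255,0,0,4,0],[255,0,0,6,0],[255,0,0,6,0],[255,0,0,6,0]]'
python3 -m creep '[[255,0,0,1,0],[255,0,0,2,0],[255,0,0,3,0],[255,0,0,3,0],[255,0,0,3,0]]'
```

```text
t: 18.77
tool_pos: [0.4968, -0.2023, 0.0655]
tool_rot: [-1.801, -2.574, -0.0]
contact_force: [-0.4, 0.4, -1.5]
opening: 0.0494
t: 19.18
tool_pos: [0.4967, -0.2026, 0.0594]
tool_rot: [1.802, 2.573, 0.0]
contact_force: [0.6, -0.3, -3.2]
opening: 0.0494
t: 19.6
tool_pos: [0.4968, -0.2027, 0.0564]
tool_rot: [1.802, 2.573, 0.0]
contact_force: [1.0, -0.2, -1.9]
opening: 0.0495
```

```bash
python3 -m creep '[[255,0,0,1,0],[255,0,0,2,0],[255,0,0,2,0],[255,0,0,2,0]]'
python3 -m creep '[[255,0,0,1,0],[255,0,0,2,0],[255,0,0,2,0],[255,0,0,2,0]]'
python3 - <<'E'
from h import *
F=[]
for _ in range(8): ctrl.get_image('wrist');F.append(ctrl.get_obs()['contact_force'][2])
print(np.round(F,1),np.mean(F))
E
```

```text
t: 19.93
tool_pos: [0.4968, -0.2027, 0.0545]
tool_rot: [1.802, 2.573, 0.0]
contact_force: [0.1, 0.1, -1.2]
opening: 0.049
t: 20.27
tool_pos: [0.4968, -0.2027, 0.0525]
tool_rot: [1.802, 2.573, 0.0]
contact_force: [0.7, 0.2, 0.3]
opening: 0.0495
[-0.3  0.6  0.3 -0.2  0.8  0.2 -0.2  0. ] 0.1474546389585903
```

The wrist force averages ≈0 N, so the pan carries the weight. I release gradually, then rise.

```bash
python3 -m creep '[[95,0,0,0,0],[80,0,0,0,0],[60,0,0,0,0],[30,0,0,0,0],[0,0,0,0,0],[0,0,0,0,0],[0,0,0,0,0]]'
python3 -m creep '[[0,0,0,-5,0],[0,0,0,-15,0],[0,0,0,-35,0],[0,0,0,-65,0],[0,0,0,-95,0],[0,0,0,-120,0],[0,0,0,-120,0],[0,0,0,-120,0]]'
python3 - <<'E'
from h import *
w=ctrl.get_image('wrist')[:,:,::-1];a=ctrl.get_image('side')[130:210,270:355,::-1]; b=ctrl.get_image('side')[195:285,205:290,::-1];s=ctrl.get_image('scene')[120:270,90:400,::-1]
r=cv2.resize
cv2.imwrite('pics/m.png',np.vstack([np.hstack([r(w,(400,300)),r(a,(200,300)),r(b,(200,300))]),r(s,(620*800//620,290))]))
print(tool()[2]['contact_force'])
E
```

```text
t: 21.25
tool_pos: [0.4966, -0.2025, 0.0523]
tool_rot: [-1.802, -2.573, -0.0]
contact_force: [-0.4, -0.3, -0.4]
opening: 0.0851
t: 21.92
tool_pos: [0.4981, -0.2034, 0.1758]
tool_rot: [1.799, 2.569, 0.001]
contact_force: [0.5, 0.5, -0.7]
opening: 0.0854
[-0.48828751 -0.00491056 -1.64401394]
```

Picture limit reached, so I check numerically: spool upright and centred on the pan, keeper open, other things unmoved.

```bash
python3 - <<'E'
from h import *
for n in('wrist','scene','side'):
  im=ctrl.get_image(n);c=ctrl.calibration(n)
  X=np.array([.497,-.2025])
  P=np.array([px(c,np.r_[X+.026*np.array([np.cos(t),np.sin(t)]),z]) for t in np.arange(0,6.28,.2) for z in(.0705,.1065)])
  print(n,'pred spool rect',P.min(0).round(),np.ptp(P,0).round(),[(np.round(q['rect']).tolist(),round(q['conf'],2)) for q in ctrl.boxes_of(n,'spool')[:2]])
  hsv=cv2.cvtColor(im,cv2.COLOR_RGB2HSV)
  if n!='wrist':
    m=cv2.inRange(hsv,(0,180,80),(6,255,255))|cv2.inRange(hsv,(174,180,80),(180,255,255))
    k,l,st,ce=cv2.connectedComponentsWithStats(m)
    for nm,B in(('ball',(.622,.162,.097)),('tip',(.522,.179,.056))):
      u=px(c,B); i=min(range(1,k),key=lambda i:np.linalg.norm(ce[i]-u));print(nm,'pred',u.round(1),'red blob',ce[i].round(1),st[i,4])
    old=cv2.imread({'scene':'pics/a.png','side':'pics/b.png'}[n]);d=cv2.absdiff(old,im[:,:,::-1]).max(2)
    for l in('velocity_stack','fitting','gauge_block','screwdriver','jet_jar'):
      q=ctrl.boxes_of(n,l)
      if q:
        x,y,w,h=np.round(q[0]['rect']).astype(int);print(l,[x,y,w,h],round(q[0]['conf'],2),'changed px',int((d[y:y+h,x:x+w]>50).sum()))
F=[]
for _ in range(6): ctrl.get_image('side');F.append(ctrl.get_obs()['contact_force'][2])
print(np.mean(F))
# bore seen from above
w=ctrl.get_image('wrist');g=cv2.cvtColor(w,cv2.COLOR_RGB2GRAY);c=ctrl.calibration('wrist')
b=(g<60).astype(np.uint8);k,l,st,ce=cv2.connectedComponentsWithStats(b)
for i in range(1,k):
  if st[i,4]>300: print(st[i],ce[i].round(0))
print('top centre px',px(c,(.497,-.2025,.1065)),'bottom',px(c,(.497,-.2025,.0705)))
E
```

```text
wrist pred spool rect [230. 153.] [67. 73.] [([230.0, 157.0, 70.0, 69.0], 0.85), ([217.0, 333.0, 41.0, 28.0], 0.39)]
scene pred spool rect [175. 152.] [18. 19.] [([172.0, 151.0, 21.0, 22.0], 0.52)]
ball pred [300.1 191.1] red blob [300.5 190. ] 26
tip pred [301.2 174.7] red blob [301.  175.6] 25
velocity_stack [np.int64(293), np.int64(220), np.int64(23), np.int64(26)] 0.61 changed px 0
fitting [np.int64(247), np.int64(242), np.int64(7), np.int64(10)] 0.47 changed px 0
gauge_block [np.int64(176), np.int64(241), np.int64(34), np.int64(18)] 0.73 changed px 0
screwdriver [np.int64(371), np.int64(180), np.int64(12), np.int64(25)] 0.78 changed px 0
jet_jar [np.int64(101), np.int64(178), np.int64(19), np.int64(18)] 0.52 changed px 107
side pred spool rect [312. 153.] [16. 16.] []
ball pred [238.7 208.4] red blob [238.1 208.1] 22
tip pred [265.7 232.9] red blob [259.1 230.7] 78
velocity_stack [np.int64(197), np.int64(200), np.int64(21), np.int64(24)] 0.73 changed px 0
fitting [np.int64(234), np.int64(207), np.int64(30), np.int64(29)] 0.72 changed px 289
gauge_block [np.int64(235), np.int64(155), np.int64(23), np.int64(18)] 0.51 changed px 0
screwdriver [np.int64(196), np.int64(287), np.int64(39), np.int64(63)] 0.68 changed px 0
jet_jar [np.int64(324), np.int64(135), np.int64(7), np.int64(15)] 0.48 changed px 42
0.47644676416327864
[   0  127   31  110 2101] [ 12. 179.]
[  26  155   50  113 2709] [ 51. 215.]
[ 231  163   63   61 2557] [262. 193.]
[ 464  170   48   81 1122] [489. 210.]
[    0   250   512   134 30919] [254. 343.]
top centre px [262.63885617 193.68234135] bottom [262.63662935 180.59626401]
```

The spool's upper flange appears exactly where an upright, centred spool should be, and the keeper is open. The changed pixels on the jar are probably the arm's shadow, so I check that with a template match and then hand in.

```bash
python3 - <<'E'
from h import *
for n,f,(x,y,w,h) in(('scene','a',(101,174,20,24)),('side','b',(318,130,16,20))):
  o=cv2.imread(f'pics/{f}.png',0);g=cv2.cvtColor(ctrl.get_image(n),cv2.COLOR_RGB2GRAY)
  r=cv2.matchTemplate(g[y-8:y+h+8,x-8:x+w+8],o[y:y+h,x:x+w],cv2.TM_CCOEFF_NORMED);_,s,_,l=cv2.minMaxLoc(r);print(n,'jar shift',l[0]-8,l[1]-8,round(s,2))
print(tool()[2]['t']);print(ctrl.finish_job())
E
```

```text
scene jar shift 0 1 0.68
side jar shift 8 0 0.73
23.3667
the job is handed in; nothing more can be done
None
```

The keeper knob is open and the copper spool is standing on the scale pan; I handed the job in at 23.4 s. No verdict came back.

**What happened:** The first two pushes missed. The real fingertips sit about 22 mm above the reported TCP, so they skimmed over the lever ball. After I lowered the tool, the third push clicked the knob open. I lifted the spool off the spindle and lowered it onto the pan until the wrist force averaged about 0 N. Then I opened the fingers and rose clear.

**Last checks:**
- **Keeper:** the red ball is within about 1 pixel of its open position in both fixed cameras. The arm tip fits in the scene view but is about 7 pixels off in the side view; that red patch is larger, so it may be the whole arm.
- **Spool:** in the wrist view its top flange is within 1 pixel of where an upright, centred spool should be, and the scene view agrees. The side camera's network did not find it.
- **Other objects:** the velocity stack, gauge block and screwdriver show no changed pixels in either view. The fitting shows none in the scene view; its side-view box lay on the stand, so that one doesn't count.
- **Jet jar (not settled):** its image changed, and matching it against the first picture was weak and disagreed between cameras (scores 0.68 and 0.73; 1 pixel of shift in the scene view, 8 in the side view at the edge of the search). I put this down to the arm's shadow, since the arm never came near the jar, but I did not confirm it.
- **No final picture:** the 12-picture limit was reached, so the end state was checked by numbers only.

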